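Bring the lapping slide to rest under the loupe pointer

ROBOT

A 6-joint arm with a two-finger parallel gripper is mounted at the origin on the work surface. World frame = base frame: x ahead of the robot, y to its left, z up, the work surface at z = 0. Lengths are in mm, angles in rad, forces in N, time in s.
With the tool pointing down it reaches from about 325 to 850 mm from the base axis. Payload 15.5 kg.
Tool frame: the origin (TCP) lies between the finger pads; the fingertips stand 19 mm ahead of it and the grasp point (between the pads) is the TCP; z points along the fingers, y is the line along which they close (so a half turn about z gives the same grasp; the last joint's range is limited). The gripper opens to 91 mm and grips with 3 to 60 N. Pads are 32 mm wide; open, the fingers measure 118 mm over their backs; the gripper's body (76 mm by 178 mm) begins 60 mm behind the grasp point.
Start: joints at [1.167, 0.494, 1.345, -0, 1.302, -0.096], TCP at [189.943, 595.44, 232.915] pointing down, gripper open.
Joint ranges: [-2.91, 2.91], [-0.82, 2.16], [0.22, 2.67], [-1.22, 4.37], [0.12, 2.79], [-3.08, 3.08]. Speed limits (rad/s): [1.89, 1.89, 2.57, 3.01, 3.01, 3.01].

INTERFACE

Orientations are given as a rotation vector (axis times angle).
In Python, from cell import robot gives the robot as it stands. The module is installed in compiled form; this text tells all that it offers. Calls block until the motion is done:
- robot.goto(position, orientation): joint-space move of the TCP to a pose.
- robot.move_l(position, rate=150, attitude=None): straight line of the TCP; attitude=None keeps the orientation; rate is the mean speed in mm/s.
- robot.move_joints(angles): joint-space move.
- robot.move_gripper(opening): opening from 0.0 (shut) to 1.0 (fully open); the grip force is fixed at half the most; returns when the fingers have stopped.
- robot.sleep(seconds).
- robot.inverse_kinematics(position, orientation): joint angles nearest the present ones, or None.
- robot.observe(): the state.
- robot.read_camera(name): name is "side" or "top"; returns a dict with "color" (480x640x3 uint8, blue, green, red), "depth" (480x640 float32, mm along the optical axis (not along the pixel's ray), 0 where there is no reading), "fov_y" (degrees; the focal length in pixels is half the picture's height over the tangent of half this angle, whatever the lens; pixels are square), "cx", "cy" (the principal point, pixels), "D" ([k1, k2, p1, p2, k3] as OpenCV has them; the pictures are not rectified), "view" (4x4, takes a point from world to camera coordinates). Camera axes: x right, y down, z forward; pixel columns grow to the right and rows downward; lengths in mm; the calibration is good to about 2 mm. A picture is of the moment at which its call begins.
A pose or a line that the arm cannot do raises robot.MotionError and nothing moves.
- robot.sign_off(): hands the job in; it is judged then, once.
The state is a dict: "clock": time; "q": joint angles; "qvel": joint speeds; "joint_efforts": joint torques, N m; "eef_pos": TCP position; "eef_rot": TCP orientation; "force": force on the tool from outside, world axes, zero at the start; "moment": the same for the moment, N m; "opening": opening from 0.0 (shut) to 1.0 (fully open); "grip_force": force on a finger pad.
Only numpy, scipy, OpenCV 4.12 (cv2) and the standard library are available. Lean on these libraries where they do the work, as an engineer would, in place of code of your own. Each camera call takes 0.05 s, during which the arm holds its last target. There are 200 camera calls.

TASK

The whetstone rides on a nearly frictionless air-bearing slide. With the fingers down in the slide's open well, push it by its two spring buffers alone, gently and without bottoming them, until its white index line stands at rest at the loupe stand's red pointer, then lift the hand out clear. The slide must never strike either red end stop; do not touch its frame, stone or nib block, and leave everything else on the bench alone.

Things in the scene. Friction and masses are not known exactly. Their poses are not given: they have to be found in the camera images.
- slideway: Fixed steel base of the slide, 230 x 690 mm, 22 mm high, red stops 50 mm high at both ends. Origin on the bench surface, under the centre line of the hand well, midway between the stops. Its y axis is the direction of travel, its x axis points away from the robot across the slide; its yaw varies.
- slide (a joint): Travel of the slide along slideway +y, m; well centre at slideway y = value - 0.135. Strikes the red stops at -0.030 and 0.300. Starts at rest at 0.02 to 0.07. Moving mass nominally 1.58 kg (hidden, 0.75 to 1.3 times that); viscous drag about 0.15 N s/m, dry friction about 0.006 N: it coasts on for seconds.
- well (a point): Centre of the slide's hand well, at mid height of the buffers (66 mm above the bench). Open at the top and towards the robot, floor 40 mm above the bench. 190 mm long along y between the relaxed buffer faces, which are 90 mm wide in x. Put shut fingers here, pointing down, tips 50 to 60 mm above the bench.
- buffer_left (a joint): Compression of the +y buffer, m: 0 relaxed (face 95 mm to +y of the well centre), 0.026 bottomed, which is not allowed. Block 45 to 87 mm above the bench. Spring 50 N/m, hardly damped (0.3 N s/m): the slide bounces off a hand that stands still. Pushing it to +y moves the slide to +y.
- buffer_right (a joint): The same for the -y buffer, face 95 mm to -y of the well centre when relaxed; value grows as it is pressed towards -y. Pushing it brakes a slide that moves to +y, or moves the slide to -y.
- index (a point): White index line, 7 mm wide and 16 mm long, at the middle of the slide's far edge; point at its outer end, 140 mm in slideway x and 0 mm in y from the well centre, 41 mm above the bench.
- pointer (a point): Tip of the loupe stand's red pointer, just beyond the slide's far edge; its frame is turned like the slideway. The index line belongs here in slideway y (within 12 mm). That is at a slide value between 0.205 and 0.25; the pointer stands still.
- slide_frame: Slide's aluminium frame, 190 x 314 mm, origin below the well centre, 28 mm above the bench. Buffer housings up to 96 mm above the bench begin 123 mm from the well centre in y. The deck beyond the well (slideway x 50 to 140 mm) carries a grey whetstone 64 mm across, a chrome nib block 50 mm square and a cork pad, all lower than 72 mm. Do not touch any of it.
- loupe_stand: Squat brass loupe stand, 84 mm foot, 125 mm to 145 mm high, fixed beyond the slide. Origin on the bench, 71 mm beyond the pointer tip in x.
- barrel_1: Black ebonite pen barrel, 120 mm long, 16 mm thick, lying; leave alone. Origin below its middle, x along it.
- barrel_2: Second pen barrel, same size; leave alone.
- barrel_3: Third pen barrel, same size; leave alone.
- ink_bottle: Amber glass ink jar, 56 mm across, 60 mm high; leave alone. Origin below its middle.
- water_cup: White ceramic cup, 70 mm across, 60 mm high; leave alone. Origin below its middle.
- hammer: Small hammer lying, 200 mm long, handle towards its -x; leave alone.
- pad_left: The +y buffer block itself, moving with joint buffer_left: 90 mm wide, 42 mm high, orange on the face towards the well. Origin at the middle of that face. Never load it with more than 8 N.
- pad_right: The -y buffer block itself, moving with joint buffer_right: 90 mm wide, 42 mm high, orange on the face towards the well. Origin at the middle of that face. Never load it with more than 8 N.
There are look-alikes about, which are no part of the job. Several things have the shape of the loupe_stand; the one meant has the colours described above.

How it is judged (in metres and radians):
On the way:
1. the slide stands still at the pointer for two seconds (y of index in the frame of pointer between -0.012 and 0.012 m and velocity of joint slide between -0.015 and 0.015 m/s), for 2 s.
At the end, for the whole second after the job is handed in: The white index line is within 12 mm of the red pointer along the slide's travel and the slide is at rest (under 12 mm/s), the hand clear of it (y of index in the frame of pointer between -0.012 and 0.012 m and velocity of joint slide between -0.012 and 0.012 m/s); the robot touches nothing.
It fails at once if the slide strikes a red end stop (value of joint slide above 0.2985 m or value of joint slide below -0.0285 m).
It fails at once if a buffer is bottomed, or loaded with more than 8 N (value of joint any of buffer_left, buffer_right above 0.0255 m or contact force between the fingers and pad_left above 8 N or contact force between the fingers and pad_right above 8 N).
It fails at once if the robot touches the slide's frame or what is fixed on it (contact force between any of the fingers, the arm and slide_frame above 0.5 N).
It fails at once if the loupe stand is bumped (contact force between any of the arm, the fingers and loupe_stand above 2 N).
It fails at once if something loose on the bench is moved (distance of any of barrel_1, barrel_2, barrel_3, ink_bottle, water_cup, hammer from where it was at the start of the episode above 0.015 m).
It also fails if it takes over 35 s, if anything falls off the work surface, if the arm or the gripper's body presses on something with over 40 N, if the wrist force passes 120 N, or if a joint passes its speed limit or range.

## Working session

There is one attempt and no reset: what is moved stays moved. The work goes in short steps, each a Python script; the robot and the scene stay as the last script left them, time stands still between calls to the robot, and variables do not carry over. Pictures are saved under pics/ and viewed, at most 10 in all, crops included, and the job is handed in when it is done.

```bash
mkdir -p pics; ls; cat > h.py <<'E'
import numpy as np, cv2
from cell import robot
def cam(c):
    f=240/np.tan(np.radians(c['fov_y'])/2)
    return np.array([[f,0,c['cx']],[0,f,c['cy']],[0,0,1.]]),np.array(c['D'],float),np.array(c['view'],float)
def ray(c,uv):
    K,D,V=cam(c); n=cv2.undistortPoints(np.array(uv,float).reshape(-1,1,2),K,D).reshape(-1,2)
    d=np.c_[n,np.ones(len(n))]@V[:3,:3]; o=-V[:3,:3].T@V[:3,3]
    return o,d
def onplane(c,uv,z):
    o,d=ray(c,uv); return o+d*((z-o[2])/d[:,2])[:,None]
def bydepth(c,uv):
    o,d=ray(c,uv); u=np.round(np.array(uv)).astype(int).reshape(-1,2)
    return o+d*c['depth'][u[:,1],u[:,0]][:,None]
E
python3 - <<'E'
from h import *
import pickle
for n in("top","side"):
    c=robot.read_camera(n); pickle.dump(c,open(n+'.pkl','wb')); cv2.imwrite(f'pics/{n}0.png',c['color'])
    K,D,V=cam(c); print(n,c['fov_y'],D,(-V[:3,:3].T@V[:3,3]).round(),V[:3,:3].round(2).tolist())
s=robot.observe(); print({k:np.round(v,3).tolist() for k,v in s.items()})
E
```

```text
pics
top 54.87350394286434 [-0.06117057  0.          0.          0.          0.        ] [ 273.   -5. 1278.] [[-0.03, -1.0, 0.0], [-0.98, 0.03, -0.21], [0.21, -0.01, -0.98]]
side 49.06606915634586 [-0.03583878  0.          0.          0.          0.        ] [   53. -1101.   749.] [[0.92, -0.39, -0.0], [-0.19, -0.45, -0.87], [0.34, 0.8, -0.49]]
{'clock': 0.1, 'q': [1.167, 0.494, 1.346, -0.0, 1.303, -0.095], 'qvel': [0.001, -0.001, -0.002, -0.001, 0.0, -0.001], 'joint_efforts': [0.002, -88.024, -38.255, 0.071, 0.048, -0.0], 'eef_pos': [189.811, 595.141, 232.414], 'eef_rot': [-0.483, -3.104, 0.002], 'force': [-0.534, 0.094, -0.336], 'moment': [0.006, 0.026, 0.006], 'grip_force': 0.0, 'opening': 0.999}
```

View pics/top0.png

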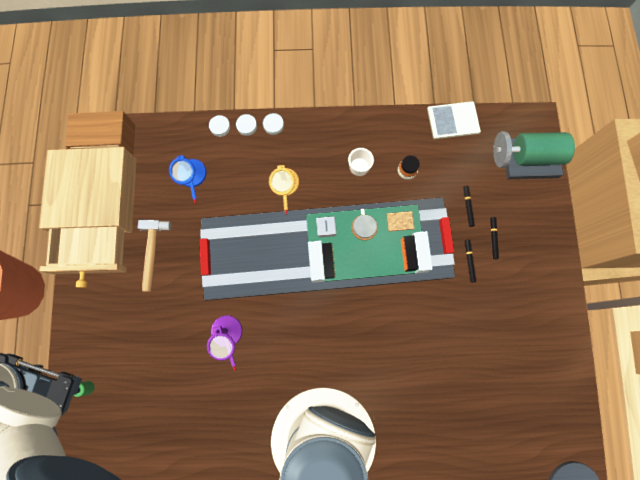

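View pics/side0.png

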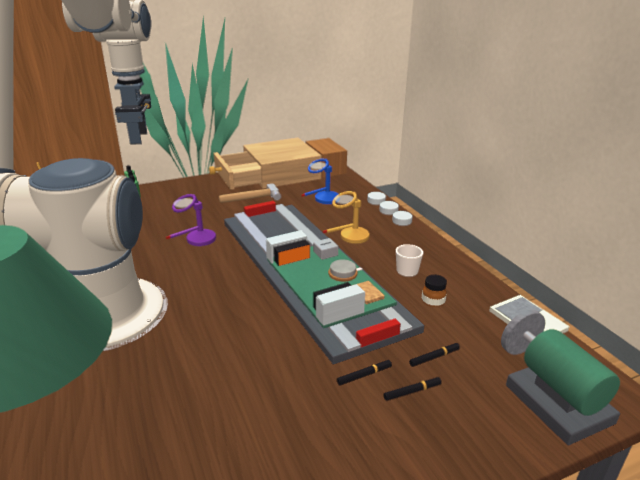

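Top view: brass stand foot at (283,180) with its red pointer tip near (286,211), red stops at (205,256) and (447,236), and the slide's index near (362,211). Blue and purple stands are look-alikes. In the side view, pad_left's orange face is at (292,254).

```bash
cat > m.py <<'E'
from h import *
import pickle
T=pickle.load(open('top.pkl','rb'));S=pickle.load(open('side.pkl','rb'))
def blobs(c,lo,hi,mn,box=None):
    h=cv2.cvtColor(c['color'],cv2.COLOR_BGR2HSV); m=cv2.inRange(h,lo,hi)
    if lo[0]==0 and hi[0]<8: m|=cv2.inRange(h,(174,lo[1],lo[2]),(180,255,255))
    n,l,st,ce=cv2.connectedComponentsWithStats(m)
    return [(st[i].tolist(),ce[i].round(1).tolist(),l==i) for i in range(1,n) if st[i,4]>=mn]
if __name__=="__main__":
  for nm,c in(('T',T),('S',S)):
    for cn,lo,hi in(('red',(0,150,90),(6,255,255)),('orange',(7,200,150),(16,255,255))):
        for st,ce,m in blobs(c,lo,hi,3):
            ys,xs=np.nonzero(m); P=bydepth(c,np.c_[xs,ys])
            print(nm,cn,st,ce,np.median(P,0).round(),P[:,2].min().round(),P[:,2].max().round())
E
python3 m.py; python3 - <<'E'
from m import *
a=cv2.resize(T['color'][190:310,190:460],None,fx=2.9,fy=2.9,interpolation=cv2.INTER_CUBIC)
cv2.imwrite('pics/tc.png',a)
a=cv2.resize(S['color'][180:350,220:420],None,fx=3.5,fy=3.5,interpolation=cv2.INTER_CUBIC)
cv2.imwrite('pics/sc.png',a)
E
```

```text
T red [194, 200, 2, 4, 8] [194.5, 201.5] [647. 338.  42.] 1.0 46.0
T red [286, 210, 1, 4, 4] [286.0, 211.5] [608.  83.  41.] 40.0 45.0
T red [439, 217, 15, 37, 372] [446.2, 235.2] [ 527. -354.   49.] -1.0 1278.0
T red [199, 239, 12, 36, 358] [204.3, 256.7] [487. 305.  48.] -4.0 60.0
T red [233, 367, 3, 4, 11] [233.9, 368.6] [190. 227.  42.] -4.0 47.0
T orange [405, 255, 1, 3, 3] [405.0, 256.0] [ 466. -230.   84.] 82.0 86.0
T orange [405, 259, 2, 7, 11] [405.4, 262.5] [ 450. -231.   77.] 66.0 88.0
T orange [406, 267, 1, 3, 3] [406.0, 268.0] [ 436. -233.   74.] 71.0 80.0
S red [301, 193, 4, 4, 9] [302.6, 194.8] [649. 341.  40.] -1.0 45.0
S red [244, 200, 32, 16, 336] [259.7, 207.9] [491. 298.  42.] -1.0 749.0
S red [323, 230, 4, 3, 11] [324.6, 231.1] [609.  82.  44.] 2.0 45.0
S red [166, 235, 4, 4, 13] [167.6, 236.8] [195. 224.  41.] -0.0 47.0
S red [356, 319, 44, 28, 710] [377.8, 332.1] [ 526. -367.   46.] 20.0 749.0
S orange [279, 245, 30, 20, 375] [293.5, 254.7] [465. -42.  67.] 46.0 749.0
```

View pics/tc.png

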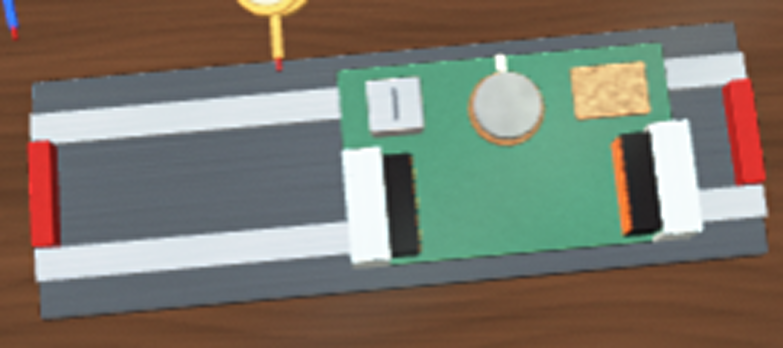

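View pics/sc.png

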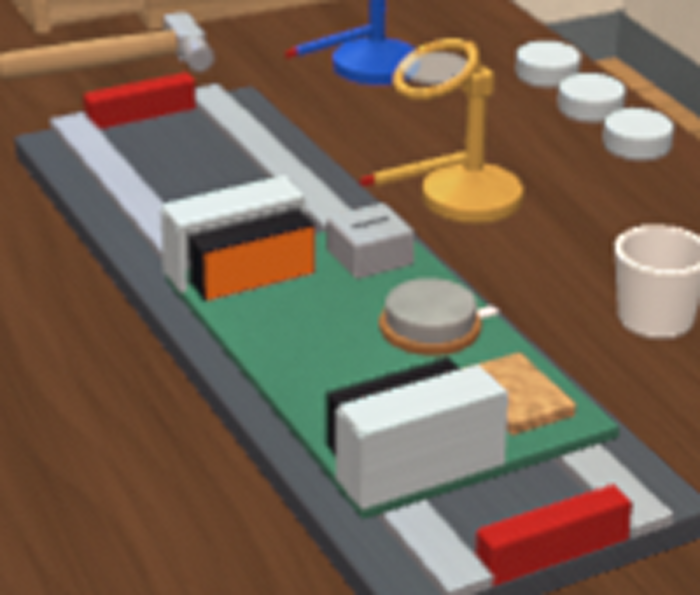

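Top crop: index line at (501,62), i.e. full-picture (362.8,211.4), and pointer tip at (278,68), i.e. (286,213). Base corners are near (33,82), (735,22), (41,319) and (768,254). The side crop shows the index just beyond the stone at (487,312).

```bash
cat > g.py <<'E'
from m import *
def tri(ut,us):
    o1,d1=ray(T,[ut]);o2,d2=ray(S,[us]);d1=d1[0];d2=d2[0]
    A=np.c_[d1,-d2]; k=np.linalg.lstsq(A,o2-o1,rcond=None)[0]
    p,q=o1+k[0]*d1,o2+k[1]*d2
    return (p+q)/2,np.linalg.norm(p-q)
def t(u,v): return (u/2.9+190-.33,v/2.9+190-.33)
def s(u,v): return (u/3.5+220-.36,v/3.5+180-.36)
E
python3 - <<'E'
from g import *
C=onplane(T,[t(33,82),t(735,22),t(768,254),t(41,319)],22); print(C.round(1).tolist(),[np.linalg.norm(C[i]-C[i-1]).round(1) for i in range(4)])
ctr=C.mean(0); e1=C[0]-C[1]; e2=C[3]-C[2]; print('ctr',ctr,'yaws',[np.arctan2(-e[0],e[1]) for e in(e1,e2)])
# stops: red tops in top view, top corners
A=onplane(T,[t(30,143),t(53,143),t(57,244),t(33,246)],50);B=onplane(T,[t(725,83),t(748,79),t(765,182),t(741,184)],50)
print('stopL',A.round(1).tolist(),'stopR',B.round(1).tolist()); e=A.mean(0)-B.mean(0);print('yaw',np.arctan2(-e[0],e[1]),'mid',(A.mean(0)+B.mean(0))/2,np.linalg.norm(e))
for nm,a,b in(('ptr',t(278,71),s(360,182)),('ptrcentroid',(286,211.7),(324.6,231.1)),('idx',t(501,62),s(488,313)),
  ('hL top near-robot inner corner',t(388,264),None),('hR near top',t(657,240),None)):
    if b: print(nm,tri(a,b))
print('index z41',onplane(T,[t(501,62)],41),onplane(S,[s(488,313)],41)); print('ptr z41',onplane(T,[t(278,71)],41),onplane(S,[s(360,182)],41))
print('hous',onplane(T,[t(343,151),t(382,147),t(388,264),t(353,266)],96).round(),onplane(T,[t(649,125),t(687,120),t(702,236),t(661,242)],96).round())
ys,xs=np.nonzero(blobs(S,(7,200,150),(16,255,255),100)[0][2]);P=bydepth(S,np.c_[xs,ys]);P=P[np.abs(P[:,2]-66)<15];print('padL',np.median(P,0),np.ptp(P[:,0]))
for c in(T,S):
    K,D,V=cam(c)
E
```

```text
[[602.8, 323.8, 22.0], [642.0, -362.5, 22.0], [413.2, -374.3, 22.0], [373.7, 311.4, 22.0]] [np.float64(229.4), np.float64(687.3), np.float64(229.1), np.float64(686.8)]
ctr [507.91081127 -25.41285857  22.        ] yaws [np.float64(0.05707161223365822), np.float64(0.05745088011383353)]
stopL [[536.4, 317.9, 50.0], [535.7, 296.1, 50.0], [440.1, 290.7, 50.0], [438.9, 313.0, 50.0]] stopR [[573.9, -339.6, 50.0], [577.1, -362.0, 50.0], [477.6, -369.3, 50.0], [476.4, -346.5, 50.0]]
yaw 0.05832830137611617 mid [507.01467673 -24.95775791  50.        ] 659.875394515926
ptr (array([602.11726634,  83.94654761,  41.30064139]), np.float64(2.3135525083122963))
ptrcentroid (array([608.39947042,  82.568905  ,  42.47814081]), np.float64(1.5592120749832519))
idx (array([ 604.96144911, -129.33629317,   40.24534928]), np.float64(3.0235360443349726))
index z41 [[ 603.27721095 -128.73916426   41.        ]] [[ 606.06760236 -130.28348146   41.        ]]
ptr z41 [[601.05455912  84.29324222  41.        ]] [[603.62704699  84.54173017  41.        ]]
hous [[510.  23.  96.]
 [513. -12.  96.]
 [407. -14.  96.]
 [406.  17.  96.]] [[ 526. -254.   96.]
 [ 529. -289.   96.]
 [ 423. -295.   96.]
 [ 419. -258.   96.]]
padL [466.69130747 -41.87025588  65.89462112] 82.94254257764459
```

```bash
cat > k.py <<'E'
from h import *
psi=0.0575; X=np.array([np.cos(psi),np.sin(psi),0]); Y=np.array([-np.sin(psi),np.cos(psi),0])
O=np.array([462.6,-27.8,0]); ROT=[np.pi*np.sin(psi/2),-np.pi*np.cos(psi/2),0]; TGT=238.7   # slide value, mm
def P(y,z=74,x=0): return (O+x*X+y*Y+[0,0,z]).tolist()
ys=np.arange(-140,160,.5)
def slide(c):
    """slide value (mm) from the white index line along its track at z=41; nan if unseen"""
    K,D,V=cam(c); a=[]
    for x in (130,133,136):
        w=O+x*X+ys[:,None]*Y+[0,0,41]
        uv=cv2.projectPoints(w,cv2.Rodrigues(V[:3,:3])[0],V[:3,3],K,D)[0].reshape(-1,1,2).astype(np.float32)
        a.append(cv2.remap(c['color'],uv[...,0],uv[...,1],cv2.INTER_LINEAR)[:,0].astype(float))
    a=np.mean(a,0); w=a[:,[0,2]].min(1); gr=a[:,1]-a.max(1,initial=0,where=np.array([1,0,1],bool)[None])
    sc=cv2.blur(w[:,None],(1,15))[:,0]; L=np.roll(gr,26);R=np.roll(gr,-26)
    ok=(L>12)&(R>12); ok[:30]=ok[-30:]=False
    sc=np.where(ok,sc,0); i=sc.argmax()
    if sc[i]<110: return np.nan
    j=slice(max(i-20,0),i+21); q=np.clip(w[j]-90,0,None); return float((q*ys[j]).sum()/q.sum()+135)
def both(): 
    r=[]
    for n in("side","top"):
        c=robot.read_camera(n); r.append(slide(c))
    return r
def handy(): 
    p=np.array(robot.observe()['eef_pos'])-O; return float(p@Y),float(p@X),float(p[2])
E
python3 - <<'E'
from k import *
import pickle
print([slide(pickle.load(open(n+'.pkl','rb'))) for n in('side','top')])
robot.move_gripper(0); print(robot.observe()['clock'],robot.observe()['opening'])
y0=-109.5
robot.goto(P(y0,200),ROT); print(robot.observe()['clock'],handy(),robot.observe()['eef_rot'],both())
c0=robot.observe()['clock']
for z in(196,192,188,184): robot.move_l(P(y0,z),rate=30); print(robot.observe()['clock']-c0,handy())
c=robot.read_camera('side');cv2.imwrite('pics/side1.png',c['color'])
E
```

```text
[nan, 26.729460262678543]
1.4667 0.005027944394839504
4.2333 (-109.05459819708008, 0.24332010490474953, 200.02164539718845) [-9.11630839e-02  3.14016850e+00  1.10773654e-04] [nan, nan]
0.28339999999999943 (-109.3280224254531, -0.10674516683141633, 195.71401572428925)
0.5667 (-109.46726057958207, -0.12342285608868231, 191.774303232023)
0.8499999999999996 (-109.45158087505253, -0.14063485989531, 187.7902750291335)
1.1334 (-109.43282896915318, -0.13205591595834676, 183.8018586795944)
```

View pics/side1.png

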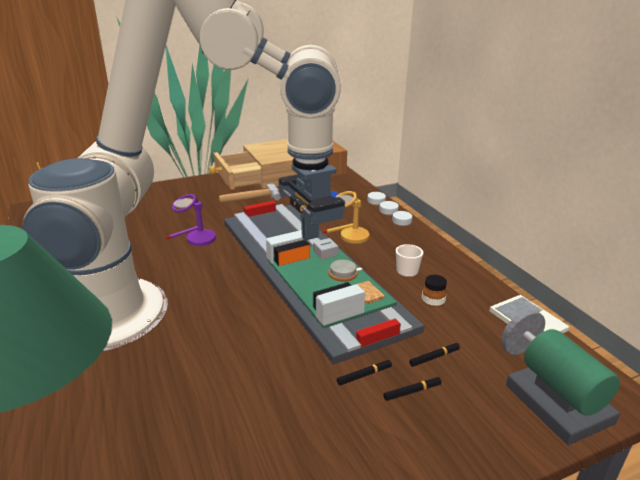

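Side view: the hand hangs shut over the well at (310,225), and the index beside the stone at about (358,269) is still visible. The side tracker missed it, so I'm checking its profile offline.

```bash
python3 - <<'E'
from k import *
c=cv2.imread('pics/side1.png'); import pickle
S=pickle.load(open('side.pkl','rb')); K,D,V=cam(S)
yy=np.arange(-150,-70,4.)
for x in(128,132,136,139,142):
    w=O+x*X+yy[:,None]*Y+[0,0,41]
    uv=cv2.projectPoints(w,cv2.Rodrigues(V[:3,:3])[0],V[:3,3],K,D)[0].reshape(-1,1,2).astype(np.float32)
    a=cv2.remap(c,uv[...,0],uv[...,1],cv2.INTER_LINEAR)[:,0]
    print(x,uv[10,0].round(1),[tuple(int(q) for q in v) for v in a[3:17]])
E
```

```text
128 [355.7 269.9] [(110, 142, 80), (111, 142, 81), (111, 142, 80), (109, 141, 79), (103, 134, 79), (96, 127, 112), (107, 138, 165), (107, 133, 168), (109, 117, 129), (148, 157, 164), (162, 172, 176), (164, 174, 177), (168, 178, 180), (169, 180, 182)]
132 [357.1 269.5] [(109, 142, 80), (109, 141, 79), (110, 141, 80), (109, 141, 79), (108, 140, 78), (110, 140, 85), (149, 170, 157), (199, 213, 228), (174, 194, 208), (142, 156, 154), (149, 159, 163), (165, 175, 179), (168, 178, 182), (168, 179, 182)]
136 [358.5 269.1] [(109, 141, 79), (109, 140, 79), (110, 141, 79), (109, 141, 78), (108, 140, 79), (116, 145, 96), (153, 173, 159), (223, 230, 243), (222, 233, 241), (159, 183, 161), (119, 144, 109), (137, 153, 140), (158, 170, 166), (167, 177, 180)]
139 [359.5 268.8] [(109, 135, 81), (109, 135, 82), (109, 136, 81), (108, 136, 79), (107, 135, 79), (115, 140, 98), (154, 174, 161), (216, 226, 241), (234, 241, 252), (153, 175, 150), (112, 141, 87), (111, 137, 93), (129, 150, 121), (143, 158, 145)]
142 [360.5 268.5] [(98, 113, 85), (102, 115, 87), (102, 116, 86), (102, 118, 85), (101, 117, 85), (103, 116, 91), (140, 153, 147), (196, 207, 221), (212, 219, 232), (149, 163, 158), (98, 115, 87), (95, 113, 82), (98, 116, 90), (105, 121, 100)]
```

```bash
sed -i 's/for x in (130,133,136)/for x in ((138,139,140) if V[0,0]>.5 else (130,133,136))/; s/TGT=238.7/TGT=238.9/' k.py
cat >> k.py <<'E'
def clk(): return robot.observe()['clock']
def track(n,dt,cams=("side",)):
    out=[]
    for i in range(n):
        for c in cams:
            t=clk(); v=slide(robot.read_camera(c)); out.append((round(t,3),round(v,1)))
        if dt: robot.sleep(dt)
    return out
E
python3 - <<'E'
from k import *
import pickle
print(slide(pickle.load(open('side.pkl','rb'))))
print(track(2,0,("side","top")))
robot.move_l(P(-109,74),rate=120); print(clk(),handy(),track(1,0))
robot.move_l(P(-35,74),rate=100); print(clk(),handy(),track(1,0))
for y in(-28,-21,-14,-7): robot.move_l(P(y),rate=84); s=robot.observe(); print(s['clock'],handy()[0],s['force'].round(2) if hasattr(s['force'],'round') else s['force'])
tr=track(6,.05,); print(tr,handy())
E
```

```text
26.856657681940703
[(5.517, 26.8), (5.567, nan), (5.617, 26.9), (5.667, nan)]
6.7833 (-109.15892930341572, 0.33348465080724043, 74.49469123728696) [(6.783, 26.9)]
7.725 (-35.295403350080875, 0.1759063719838303, 74.04496200094329) [(7.725, 26.8)]
8.025 -27.84931056265545 [ 0.8  -0.74  0.42]
8.275 -20.628115448372327 [-0.1   0.3   0.22]
8.525 -13.60228858513462 [ 0.21 -0.69 -0.08]
8.775 -6.611755470904974 [-0.32  0.56  0.11]
[(8.775, 51.9), (8.875, 56.8), (8.975, 61.7), (9.075, 66.6), (9.175, 71.4), (9.275, 75.9)] (-7.034350472165622, -0.007576840855308908, 74.01862369632808)
```

```bash
cat >> k.py <<'E'
def fit(tr):
    a=np.array([p for p in tr if p[1]==p[1]]); t0=a[-1,0]; q,r=np.polyfit(a[:,0]-t0,a[:,1],2,full=True)[:2]
    print('s,u,acc',q[2],q[1],2*q[0],'rms',np.sqrt(r/len(a)),'coasts to',q[2]+(q[1]**2/(-4*q[0]) if q[0]<0 else 0)); return q
E
python3 - <<'E'
from k import *
tr=[(8.775, 51.9), (8.875, 56.8), (8.975, 61.7), (9.075, 66.6), (9.175, 71.4), (9.275, 75.9)]+track(10,.1)
print(tr); fit(tr)
E
```

```text
[(8.775, 51.9), (8.875, 56.8), (8.975, 61.7), (9.075, 66.6), (9.175, 71.4), (9.275, 75.9), (9.375, 80.4), (9.525, 87.1), (9.675, 93.6), (9.825, 99.7), (9.975, 105.8), (10.125, 111.4), (10.275, 117.1), (10.425, 122.4), (10.575, 127.5), (10.725, 132.7)]
s,u,acc 132.56807296923853 32.31555057808051 -9.30649547251927 rms [0.07321983] coasts to 188.67376883768497
```

```bash
python3 - <<'E'
from k import *
robot.move_l(P(60),rate=80); print(clk())
tr=track(9,.3); print(tr); fit(tr)
E
```

```text
11.8583
[(11.858, 165.2), (12.208, 173.4), (12.558, 180.4), (12.908, 186.7), (13.258, 192.8), (13.608, 197.3), (13.958, 201.9), (14.308, 205.1), (14.658, 208.3)]
s,u,acc 208.1460606060606 7.005998763141773 -5.917483876667417 rms [0.1745936] coasts to 212.2934330106295
```

```bash
python3 - <<'E'
from k import *
robot.move_l(P(150),rate=90); t=track(2,.15); print(t); s=t[-1][1]
y0=s-53.5-4; robot.move_l(P(y0),rate=40); print('y0',y0,handy()[0],clk(),track(1,0))
for i in range(1,7): robot.move_l(P(y0+2.3*i),rate=28)
print(handy()[0],clk()); tr=track(6,.1); print(tr); fit(tr)
E
```

```text
[(16.158, 213.1), (16.358, 213.0)]
y0 155.5 155.80042103758956 16.85 [(16.85, 213.1)]
169.43072306219779 18.4
[(18.4, 225.3), (18.55, 227.5), (18.7, 229.4), (18.85, 231.1), (19.0, 233.1), (19.15, 234.5)]
s,u,acc 234.54285714285712 10.142857142856778 -5.714285714286343 rms [0.08997354] coasts to 243.54464285714118
```

```bash
python3 - <<'E'
from k import *
robot.move_l(P(160,200),rate=120); print(clk(),track(1,0))
robot.move_l(P(0,250,-110),rate=200); print(clk(),track(2,.3,("side","top")))
for n in('top','side'):
    c=robot.read_camera(n); cv2.imwrite(f'pics/{n}2.png',c['color'])
a=cv2.resize(cv2.imread('pics/top2.png')[190:240,230:340],None,fx=7,fy=7,interpolation=cv2.INTER_CUBIC)
b=cv2.resize(cv2.imread('pics/side2.png')[205:255,280:390],None,fx=7,fy=7,interpolation=cv2.INTER_CUBIC)
cv2.imwrite('pics/z2.png',np.vstack([a,b])[:600 if 0 else None]); cv2.imwrite('pics/z2.png',cv2.resize(np.vstack([a,b]),None,fx=.85,fy=.85)); print(clk())
E
```

```text
20.5 [(20.5, 243.3)]
21.7 [(21.7, 244.6), (21.75, 243.7), (22.1, 244.6), (22.15, 243.7)]
22.6
```

View pics/z2.png

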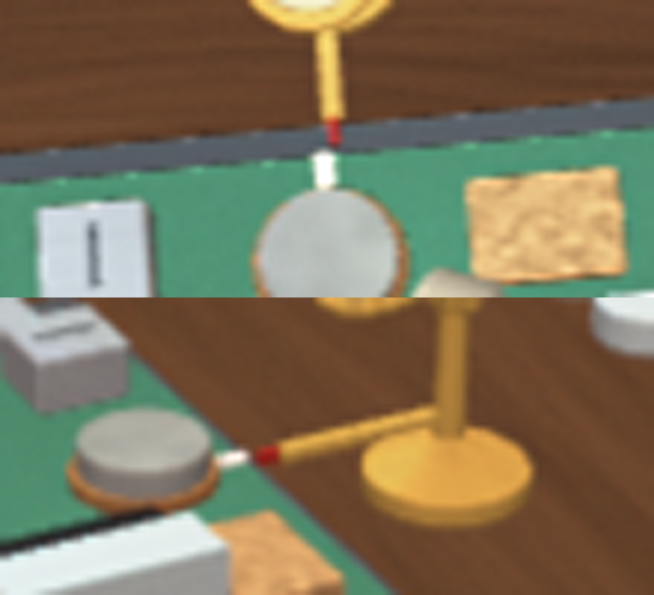

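The picture shows the index outer end at (323,152) and the pointer tip at (334,143), so the line stands about 5 mm to +y of the pointer. That agrees with both trackers (244 against 239) and is within the 12 mm allowed.

```bash
python3 - <<'E'
from k import *
robot.sleep(1.8); print(track(2,.2,("side","top")),clk()); print(robot.sign_off())
E
```

```text
[(24.4, 244.6), (24.45, 243.7), (24.7, 244.6), (24.75, 243.7)] 25.0
the job is handed in; nothing more can be done
None
```

The slide is at rest with its white index line about 5 mm to +y of the red pointer (12 mm allowed), the hand is lifted clear, and I handed the job in at 25.0 s; no verdict came back.

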